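# Set the spring-loaded length stop of the cut-off gauge to its mark

### The job

Set the cut-off length stop: slide the flat steel cover of the gauge's housing fully back, push the lock button under it all the way down so that the telescoping stop arm is free, then draw the arm out by its wooden head until its pointer is in line with the upright fin of the rider clip on the scale. A spring pulls the arm back in, so finish while still holding the head at that mark; do not push the rider along the scale, and leave the tools, timber, jar and tin lying around where they are.

Things in the scene. Friction and masses are not known exactly. Their poses are not given: they have to be found in the camera images.
- gauge: Cut-off gauge fixed to the bench: plywood board 12 mm thick, x -210 to 220, y -75 to 50 mm, with a grey housing x -200 to 0, y -37 to 37, top at z = 64 mm, and a scale. Origin on the bench surface (z = 0), on the housing's centre line; its x axis points the way the arm extends, y to the side away from the scale, z up. It lies across the bench, x roughly to the robot's left.
- cover (a joint): How far the flat cover is slid back, in m: 0 closed over the compartment, 0.072 fully back at its stop. It slides along the gauge's -x (away from the arm) on the housing's top between two 5 mm high guide strips, with about 1.5 N of friction, and stays where it is left. It starts between 0 and 0.015, hiding the button.
- cover_grip (a point): Centre of the top of the cover's grip rib, z = 87 mm. The cover is a steel plate 76 x 66 x 5 mm; the rib stands on its middle, 12 mm thick along the gauge's x, 44 mm long across it, 18 mm high (z 69 to 87 mm).
- lock (a joint): How far the lock button is pushed down, in m: 0 up (arm locked), 0.009 fully down at its stop. The arm is free once it is down 0.0065. It moves against about 2.5 N of friction, has no spring and stays down where it is left.
- lock_top (a point): Centre of the top of the lock button: black upright cylinder, diameter 24 mm, pushed straight down; top at z = 60.5 mm when up, 51.5 mm when down. It stands at gauge x -84, y 0 in a compartment of the housing that is open upwards once the cover is back: gauge x -116 to -48, y -30 to 30 mm, rim at z = 64, floor at z = 42 mm.
- stop_arm: Telescoping stop arm: steel bar 14 mm wide, 12 mm high, sliding out of the housing along the gauge's +x, with a wooden head at its end. Origin in the bar's centre line under the head's middle, z = 34 mm, at gauge x = 55 mm when fully in (its start); travel 130 mm. Locked, it moves 2 to 4 mm. A spring pulls it back in with about 4 N (in) to 6 N (out); let go, it slides back in.
- stop_head (a point): Centre of the top of the wooden head, z = 96 mm. The head is an upright block 20 mm along the gauge's x, 26 mm across, from z = 28 to 96 mm. When the arm is fully in there are 33 mm between it and the sleeve (26 x 26 mm, z 20 to 46 mm) that sticks 12 mm out of the housing's front.
- pointer (a point): Tip of the arm's pointer, a thin steel strip that reaches from the head's middle across towards the scale, z = 29.5 mm, 45 mm to the gauge's -y side of the arm's centre line. It moves with the head (same gauge x as the head's middle).
- mark (a point): The mark to set: top of the rider clip's upright fin, at gauge y -51, x 105 to 175 mm; axes parallel to the gauge's. The rider is a dark steel clip 12 mm along and 26 mm across the scale, its fin 3 mm thick, 14 mm high, top at z = 35 mm. Do not move it (sits stiffly, 15 N). The scale is an aluminium strip with ticks every 10 mm, gauge x 10 to 215, y -67 to -45 mm, top at z = 18 mm.
- offcut: Bystander: loose dark strip of wood 160 x 35 x 20 mm on the side of the gauge away from the scale; origin at the centre of its underside.
- block: Bystander: loose light wood block 60 x 45 x 35 mm on the side of the gauge away from the scale; origin at the centre of its underside.
- screwdriver: Bystander: screwdriver lying on the bench beside the scale.
- jar: Bystander: glass jar 56 mm in diameter, 70 mm high, standing beside the housing, on the scale side of the gauge; origin at the centre of its underside.
- hammer: Bystander: hammer lying on the bench to the right.
- tin: Bystander: paint tin 100 mm in diameter, 120 mm high, standing on the bench to the left; origin at the centre of its underside.
- brush: Bystander: brush lying on the bench to the left.

How it is judged:
By the outcome, as a careful person would: the job done as asked, in the order asked, and still so for the second after the job is handed in, while the arm keeps its last pose, push and grip.
It also fails if it takes over 53 s, if anything falls off the work surface, if the arm or the gripper's body presses on something with over 40 N, if the wrist force passes 120 N, or if a joint passes its speed limit or range.

### The arm

A 7-joint arm with a two-finger parallel gripper is mounted at the origin on the work surface. World frame = base frame: x ahead of the robot, y to its left, z up, the work surface at z = 0. Lengths are in m, angles in rad, forces in N, time in s.
With the tool pointing down it reaches from about 0.4 to 0.9 m from the base axis. Payload 5.5 kg.
Tool frame: the origin (TCP) lies on the mounting face of the last link; the fingertips stand 178 mm ahead of it and the grasp point (between the pads) lies 159 mm ahead of it; z points along the fingers, y is the line along which they close (so a half turn about z gives the same grasp; the last joint's range is limited). The gripper opens to 92 mm and grips with 3 to 60 N. Pads are 19 mm wide; open, the fingers measure 130 mm over their backs; the gripper's body (75 mm by 190 mm) begins 47 mm behind the grasp point.
Start: joints at [-1.019, 0.501, -0.427, 1.55, 0.221, 1.138, -0.21], TCP at [0.185, 0.623, 0.405] pointing down, gripper open.
Joint ranges: [-2.88, 2.88], [-0.31, 2.03], [-1.54, 1.56], [0.2, 2.42], [-1.41, 4.55], [0.19, 2.02], [-2.57, 2.57]. Speed limits (rad/s): [2.57, 2.57, 3.14, 3.14, 3.14, 3.14, 3.14].

### API

Orientations are given as a unit quaternion [w, x, y, z].
In Python, from rig import env gives the robot as it stands. The module is installed in compiled form; this text tells all that it offers.
- The arm moves only by the tool carry_out, never from a script. Its argument "series" is a list of rows, each a list of 3 entries, a list of its own where there are three numbers: the opening, from -1 (shut) to 1 (fully open), so that 0 is half open, then the shift along the tool's x, y, z in units of 30 mm (1.0 is 30 mm), then the turn, a rotation vector about the tool's x, y, z in units of 5 degrees (1.0 is 5 degrees). A call has exactly 5 rows; each row is the pose to reach, as a shift and turn from the pose commanded when the call began, along the tool's axes at that moment; what a row does not reach only later rows make up. A row lasts 1/10 s, in which the tool goes at most 50 mm and 8.59 degrees, less where a joint would pass 70% of its speed; a pose out of reach is approached as far as the arm can. A call with a gripper value outside its range is refused whole. The fingers move at their own pace and stop on an object; "force" is the grip in N (left out, the last holds). Time passes only in rows, so rows that repeat a pose let the fingers close, or fill a call up. It gives the time, the measured TCP pose, the force, the opening and the grip force at its end, in the units of the state.
- env.state(): the state, without advancing time (a new reading comes with each control period).
- env.capture(name): name is "scene" or "top" or "wrist"; returns a dict with "pixels" (384x512x3 uint8, blue, green, red), "range_z" (384x512 float32, m along the optical axis (not along the pixel's ray), 0 where there is no reading), "fx", "fy", "cx", "cy" (pixels), "extrinsics" (4x4, takes a point from world to camera coordinates). Camera axes: x right, y up, looking along -z (the intrinsics and any distortion apply to the point x, -y, -z); pixel columns grow to the right and rows downward; lengths in m; the calibration is good to about 2 mm. A picture is of the moment at which its call begins.
- env.job_done(): hands the job in; it is judged then, once.
The state is a dict: "time": time; "joints": joint angles; "qvel": joint speeds; "joint_efforts": joint torques, N m; "ee_pos": TCP position; "orientation": TCP orientation; "ft_force": force on the tool from outside, world axes, zero at the start; "torque": the same for the moment, N m; "width": finger opening in m; "finger_force": force on a finger pad.
Only numpy, scipy, OpenCV 4.12 (cv2) and the standard library are available. Lean on these libraries where they do the work, as an engineer would, in place of code of your own. Each camera call takes 0.05 s, during which the arm holds its last target. There are 200 camera calls.

## Working session

There is one attempt and no reset: what is moved stays moved. The work goes in short steps, Python scripts to look and compute and a tool call to move; the robot and the scene stay as the last step left them, time stands still between calls to the robot, and variables do not carry over. Pictures are saved under pics/ and viewed, at most 12 in all, crops included, and the job is handed in when it is done.

Besides the shell and the picture viewer there is one more tool, called after ">>>" as name([rows], argument=value, ...), one row to a line, values as JSON. carry_out: Moves the arm, as the interface text tells. Its arguments: {"type":"object","properties":{"series":{"type":"array"},"force":{"type":"number"}},"required":["series"]}

```bash
mkdir -p pics
cat > h.py <<'E'
import numpy as np, cv2
from rig import env
from scipy.spatial.transform import Rotation as R
def cap(n,f=None):
    d=env.capture(n)
    if f: cv2.imwrite('pics/'+f,d['pixels'])
    return d
def pt(d,u,v,z=None):
    # world point of pixel; z None -> depth, else intersect with plane z
    E=np.array(d['extrinsics']); r=np.array([(u-d['cx'])/d['fx'],-(v-d['cy'])/d['fy'],-1.0])
    Ri=E[:3,:3].T; c=-Ri@E[:3,3]; w=Ri@r
    s=d['range_z'][int(round(v)),int(round(u))] if z is None else (z-c[2])/w[2]
    return c+s*w
def pix(d,p):
    E=np.array(d['extrinsics']); q=E[:3,:3]@p+E[:3,3]
    return d['cx']+d['fx']*q[0]/-q[2], d['cy']-d['fy']*q[1]/-q[2]
def st():
    s=env.state(); q=s['orientation']; r=R.from_quat([q[1],q[2],q[3],q[0]])
    return s,np.array(s['ee_pos']),r
E
python3 - <<'E'
from h import *
d=cap('top','top1.png'); e=cap('scene','scene1.png')
s,p,r=st(); print(s); print(r.as_matrix().round(3)); print({k:d[k] for k in d if k not in('pixels','range_z')})
E
```

```text
{'time': 0.1, 'joints': array([-1.01882139,  0.50177074, -0.4268241 ,  1.55133099,  0.22082386,
        1.13826553, -0.2103134 ]), 'qvel': array([-0.00064354, -0.00068757, -0.00133289, -0.0028311 ,  0.0011434 ,
       -0.0003749 , -0.00164278]), 'joint_efforts': array([-1.19651528e-02, -5.67868710e+01, -5.83846763e+00, -2.79912990e+01,
       -6.90122601e-02,  2.42373225e-02,  6.46705644e-05]), 'ee_pos': array([0.18506028, 0.62277834, 0.40377883]), 'orientation': array([-1.53430981e-04,  1.43858226e-01,  9.89597936e-01, -8.43966210e-04]), 'ft_force': array([ 0.10401194, -0.02239123,  0.37023507]), 'torque': array([-0.02478364,  0.00615512,  0.02965956]), 'finger_force': 0.0, 'width': 0.09163589723993472}
[[-0.959  0.285 -0.001]
 [ 0.285  0.959 -0.002]
 [ 0.    -0.002 -1.   ]]
{'fx': 410.428601289295, 'fy': 410.428601289295, 'cx': 259.10448793637806, 'cy': 196.07619561782332, 'extrinsics': array([[ 0.01594371, -0.99959205,  0.02369662, -0.02308833],
       [ 0.99090573,  0.01896319,  0.13321501, -0.50980239],
       [-0.13361003,  0.02135717,  0.99080383, -1.4884627 ],
       [ 0.        ,  0.        ,  0.        ,  1.        ]])}
```

View pics/top1.png

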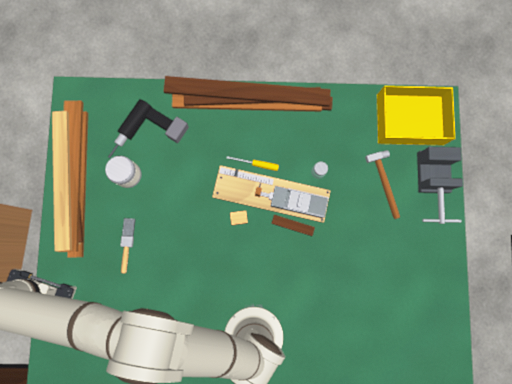

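View pics/scene1.png

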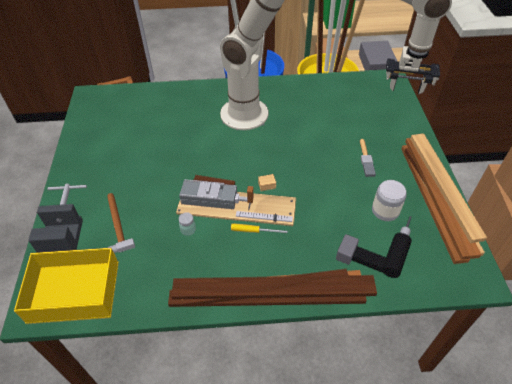

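The top view shows the gauge with board corners near (219,166), (331,190), (325,221) and (213,197). The housing is on the right, the head is near (258,190), and the scale is on the far side. The scene view agrees with this. I'll zoom in.

Run:
```python
from h import *
d=cap('top')
c=d['pixels'][150:245,200:345]; cv2.imwrite('pics/crop.png',cv2.resize(c,None,fx=5.5,fy=5.5,interpolation=cv2.INTER_CUBIC))
# plywood + gauge by height: project all depth points
E=np.array(d['extrinsics']); v,u=np.mgrid[150:245,200:345]; z=d['range_z'][150:245,200:345]
P=np.stack([(u-d['cx'])/d['fx']*z,-(v-d['cy'])/d['fy']*z,-z],-1)-E[:3,3]; P=P@E[:3,:3]
h=P[...,2]; print('bench',np.median(h)); 
m=((h>.052)&(h<.08)).astype(np.uint8); n,l,s,_=cv2.connectedComponentsWithStats(m)
for i in range(1,n):
    if s[i,4]>15:
        q=P[l==i][:,:2].astype(np.float32); print(s[i],h[l==i].mean(),cv2.minAreaRect(q*1000))
```

```text
bench 0.0019785544895037648
[114  12  14  14 151] 0.06869968285946727 ((612.4376220703125, -239.3529815673828), (47.74940872192383, 47.218177795410156), 66.31341552734375)
[  71   36   58   32 1045] 0.06559392642271845 ((489.6751708984375, -161.94677734375), (200.49562072753906, 76.0381851196289), 78.26139068603516)
```

View pics/crop.png

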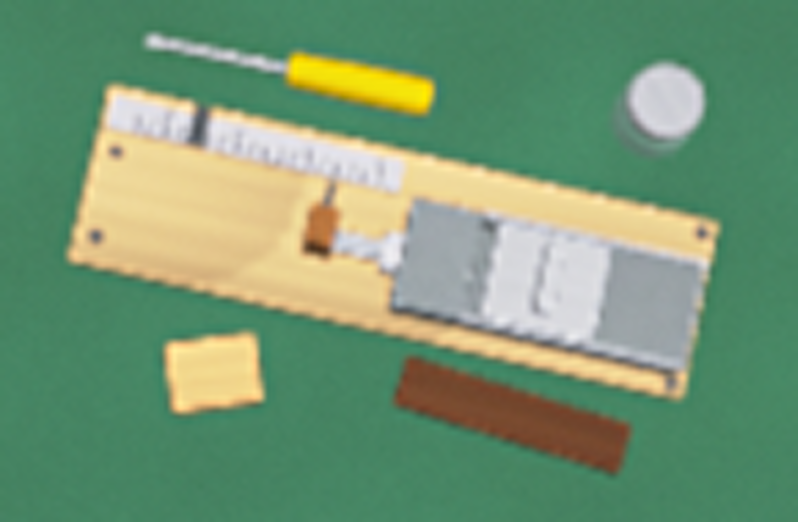

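The crop matches the sizes given: the housing rectangle measures 200 x 76 mm, with its centre at (0.490, -0.162) and the gauge x axis at a yaw of 78.3°. The rider is at crop (200,124), the head at (322,230) and the cover rib at about (545,275). Next I'll move above the gauge and look from the wrist.

```bash
cat >> h.py <<'E'
YAW=np.radians(78.26); O=np.array([.4897,-.1619])+.1*np.array([np.cos(YAW),np.sin(YAW)])
def gw(x,y,z): # gauge mm -> world
    c,s=np.cos(YAW),np.sin(YAW); return np.array([O[0]+(c*x-s*y)/1e3,O[1]+(s*x+c*y)/1e3,z/1e3])
def wg(p):
    c,s=np.cos(YAW),np.sin(YAW); a,b=p[0]-O[0],p[1]-O[1]; return np.array([c*a+s*b,-s*a+c*b,p[2]])*1e3
def go(t): # units shift to TCP world target, turn so tool y = gauge x, tool z down
    s,p,r=st(); g=R.from_matrix(np.array([[-np.sin(YAW)*-1*-1,np.cos(YAW),0],[np.cos(YAW),np.sin(YAW),0],[0,0,-1]]).T.T)
    sh=r.inv().apply(np.array(t)-p)/.03; tu=np.degrees((r.inv()*g).as_rotvec())/5
    print('shift',sh.round(2),'turn',tu.round(2),'tcp in gauge',wg(p).round(1),'F',np.round(s['ft_force'],1),'w',round(s['width'],4),'t',s['time'])
E
python3 - <<'E'
from h import *
go([.40,.38,.404]); go([.45,-.07,.404])
E
```

```text
shift [-9.17 -5.72  0.01] turn [-0.02 -0.   -0.96] tcp in gauge [606.3 457.9 403.9] F [-1.5  0.3  0.1] w 0.0918 t 0.15
shift [-15.04 -19.62   0.03] turn [-0.02 -0.   -0.96] tcp in gauge [606.3 457.9 403.9] F [-1.5  0.3  0.1] w 0.0918 t 0.15
```

>>> carry_out([
  [-1,[-1.4,-0.9,0],[0,0,-0.2]],
  [-1,[-2.8,-1.8,0],[0,0,-0.4]],
  [-1,[-4.2,-2.6,0],[0,0,-0.6]],
  [-1,[-5.6,-3.5,0],[0,0,-0.8]],
  [-1,[-7,-4.4,0],[0,0,-1]],
], force=20)

```text
time: 0.65
ee_pos: [0.3498, 0.435, 0.4045]
orientation: [-0.0, 0.1, 0.995, -0.0]
ft_force: [-0.2, -0.4, 0.2]
width: 0.0567
finger_force: 0.0
```

```bash
python3 -c "
from h import *
go([.45,-.07,.404])"
```

```text
shift [ -6.63 -15.83   0.02] turn [-0.   -0.    0.05] tcp in gauge [456.  258.4 404.5] F [-0.2 -0.4  0.2] w 0.0567 t 0.65
```

>>> carry_out([
  [-1,[-0.6,-1.5,0],[0,0,0]],
  [-1,[-1.2,-3,0],[0,0,0]],
  [-1,[-1.9,-4.5,0],[0,0,0]],
  [-1,[-2.5,-6,0],[0,0,0]],
  [-1,[-3.1,-7.5,0],[0,0,0]],
])

```text
time: 1.15
ee_pos: [0.3948, 0.1956, 0.4047]
orientation: [0.0, 0.101, 0.995, 0.0]
ft_force: [0.6, -0.7, 0.6]
width: 0.0164
finger_force: 0.0
```

>>> carry_out([
  [-1,[-0.6,-1.5,0],[0,0,0]],
  [-1,[-1.2,-3,0],[0,0,0]],
  [-1,[-1.9,-4.5,0],[0,0,0]],
  [-1,[-2.5,-6,0],[0,0,0]],
  [-1,[-3.1,-7.5,0],[0,0,0]],
])

```text
time: 1.65
ee_pos: [0.4408, -0.0433, 0.4049]
orientation: [0.0, 0.101, 0.995, 0.0]
ft_force: [1.1, 0.2, 0.0]
width: 0.0007
finger_force: 0.0
```

Run:
```python
from h import *
go([.45,-.07,.404])
d=cap('wrist','w1.png')
for n,p in dict(rib=(-82,0,87),head=(55,0,96),ptr=(55,-45,29.5),fin=(140,-51,35),O=(0,0,64)).items(): print(n,np.round(pix(d,gw(*p))))
```

```text
shift [-0.48 -0.81  0.03] turn [0.   0.01 0.04] tcp in gauge [  6.2  72.  404.9] F [1.1 0.2 0. ] w 0.0007 t 1.65
rib [184. 235.]
head [298. 239.]
ptr [290. 244.]
fin [349. 250.]
O [252. 227.]
```

View pics/w1.png

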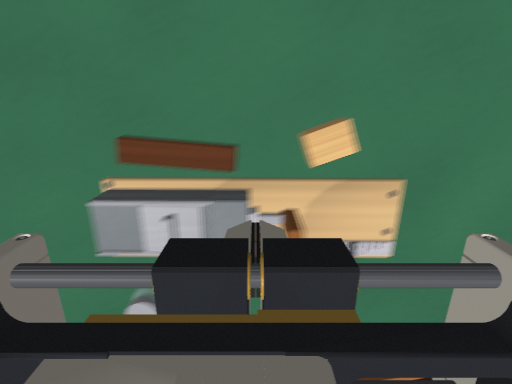

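The wrist picture is blurred by motion. It shows the housing at about (170,220), the rib near (172,230) and the head near (293,225), but the gripper hides the scale. I'll shift to the scale side and look again.

```bash
python3 -c "
from h import *
go(gw(50,-130,360))"
```

```text
shift [-6.64  1.76  1.51] turn [-0.05  0.03 -0.06] tcp in gauge [ -1.6  69.6 405. ] F [ 1.4 -6.8 -0.4] w 0.0007 t 1.7
```

>>> carry_out([
  [-1,[-1.6,0.4,0.4],[0,0,0]],
  [-1,[-3.2,0.8,0.8],[0,0,0]],
  [-1,[-4.8,1.3,1.2],[0,0,0]],
  [-1,[-6,1.6,1.5],[0,0,0]],
  [-1,[-6.6,1.7,1.5],[0,0,0]],
])

```text
time: 2.2
ee_pos: [0.6475, -0.0297, 0.357]
orientation: [-0.001, 0.1, 0.995, 0.0]
ft_force: [-0.2, -0.1, 1.0]
width: 0.0001
finger_force: 0.0
```

>>> carry_out([
  [-1,[0,0,0],[0,0,0]],
  [-1,[0,0,0],[0,0,0]],
  [-1,[0,0,0],[0,0,0]],
  [-1,[0,0,0],[0,0,0]],
  [-1,[0,0,0],[0,0,0]],
])

```text
time: 2.7
ee_pos: [0.6446, -0.0311, 0.3604]
orientation: [0.0, 0.101, 0.995, 0.0]
ft_force: [0.0, -0.2, -0.3]
width: 0.0004
finger_force: 0.0
```

Run:
```python
from h import *
go(gw(50,-130,360))
d=cap('wrist','w2.png'); np.savez('w2.npz',**d)
for n,p in dict(rib=(-82,0,87),head=(55,0,96),ptr=(55,-45,29.5),fin=(140,-51,35),O=(0,37,64),O2=(0,-37,64)).items(): print(n,np.round(pix(d,gw(*p))))
```

```text
shift [-0.17 -0.32  0.01] turn [0.   0.01 0.04] tcp in gauge [  59.6 -125.   360.4] F [ 0.  -0.2 -0.3] w 0.0004 t 2.7
rib [89. 47.]
head [253.  46.]
ptr [253. 103.]
fin [333. 110.]
O [190.   5.]
O2 [195.  95.]
```

View pics/w2.png

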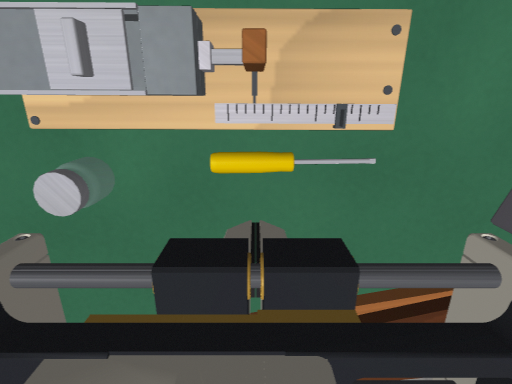

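The picture is sharp now. The head is at (254,47), the pointer tip at about (254,102), the rider at about (341,115) and the rib at about (76,46). The predictions agree to within a few pixels. I'll zoom in on the rider and rib.

Run:
```python
from h import *
im=cv2.imread('pics/w2.png')
a=cv2.resize(im[85:135,235:365],None,fx=6,fy=6,interpolation=cv2.INTER_CUBIC)
b=cv2.resize(im[5:95,40:215],None,fx=780/175,fy=780/175,interpolation=cv2.INTER_CUBIC)[:290]
cv2.imwrite('pics/z2.png',np.vstack([a,b[:, :780]])[:600])
```

```text
(no output)
```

View pics/z2.png

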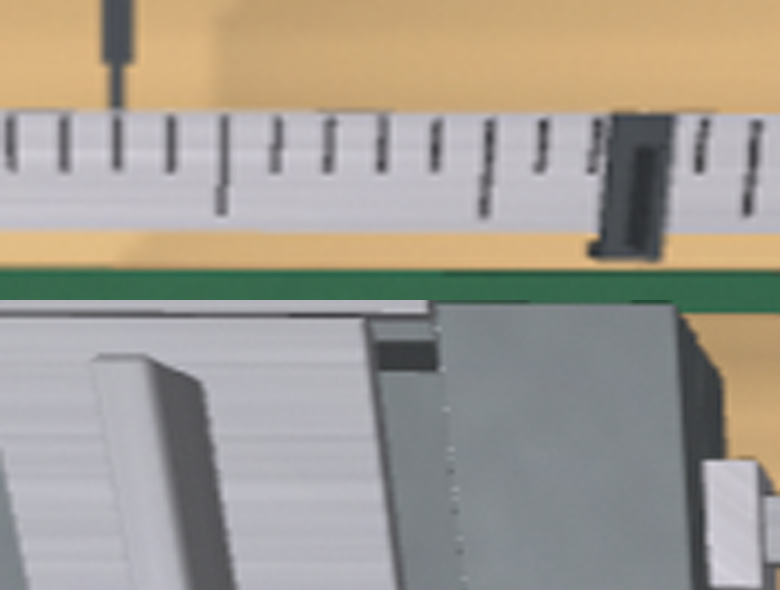

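The pointer tip is at crop (117,105), which is pixel (254.5,102.5). The clip spans crop x 605–668, and its darker fin strip is around (645,190), pixel (342.5,116.7). The cover starts about 12 mm open, and the rib top is near crop (120,357).

Run:
```python
from h import *
d=dict(np.load('w2.npz')); 
f=lambda cx,cy:(235+(cx+.5)/6-.5,85+(cy+.5)/6-.5)
print('cam',wg(-d['extrinsics'][:3,:3].T@d['extrinsics'][:3,3]))
for n,c,z in [('ptr',(117,105),29.5),('tick@ptr',(118,140),18),('long1',(222,190),18),('long2',(485,190),18),('long3',(752,190),18),('clipL',(603,190),20),('clipR',(666,190),20),('finL',(633,190),20),('finR',(657,190),35),('fintopmid',(649,150),35),('finmid2',(640,235),35)]:
    u,v=f(*c); print(n,wg(pt(d,u,v,z/1e3)).round(1))
k=175/780; g=lambda x,y:(40+x*k,5+(y-300)*k)
for n,c,z in [('ribtop',(120,357),87),('ribtopfront',(170,560),87),('coverfront',(367,320),69),('coverfront2',(402,585),69),('hfront',(678,305),64),('hfront2',(695,585),64),('head',None,96)]:
    if c: u,v=g(*c)
    else: u,v=254,35
    print(n,wg(pt(d,u,v,z/1e3)).round(1), wg(pt(d,u,v)).round(1))
# depth along the fin
z=d['range_z'];
for v in range(108,126,3): print(v,[int(wg(pt(d,u,v))[2]) for u in range(332,350)],[round(wg(pt(d,u,v))[0]) for u in range(332,350)])
```

```text
cam [ 57.21346609 -41.33728573 340.36601501]
ptr [ 55.9 -43.7  29.5]
tick@ptr [ 56.  -50.1  18. ]
long1 [ 75.8 -59.1  18. ]
long2 [125.8 -59.   18. ]
long3 [176.5 -58.8  18. ]
clipL [147.6 -58.8  20. ]
clipR [159.5 -58.8  20. ]
finL [153.3 -58.8  20. ]
finR [153.1 -58.   35. ]
fintopmid [151. -51.  35.]
finmid2 [150.8 -65.9  35. ]
ribtop [-95.7  21.5  87. ] [-95.7  21.5  87. ]
ribtopfront [-93.1 -12.4  87. ] [-92.9 -12.4  87.4]
coverfront [-57.5  32.3  69. ] [-59.4  33.6  64.5]
coverfront2 [-57.2 -14.9  69. ] [-58.  -14.7  67.1]
hfront [ 1.7 36.4 64. ] [-11.   54.2   0.8]
hfront2 [  1.9 -14.2  64. ] [  1.1 -13.8  60. ]
head [56.   7.7 96. ] [56.   7.6 96.4]
108 [17, 16, 18, 17, 18, 19, 21, 20, 20, 19, 21, 20, 19, 21, 21, 21, 18, 18] [144, 145, 146, 148, 148, 149, 150, 151, 152, 153, 154, 155, 157, 157, 159, 160, 162, 163]
111 [16, 18, 18, 17, 17, 21, 21, 20, 20, 22, 26, 30, 34, 36, 35, 33, 18, 17] [144, 145, 146, 148, 149, 149, 150, 151, 152, 153, 153, 153, 153, 153, 154, 156, 162, 164]
114 [17, 19, 18, 17, 20, 20, 21, 19, 20, 24, 28, 30, 34, 35, 35, 17, 17, 17] [145, 145, 147, 148, 148, 149, 150, 152, 153, 153, 153, 153, 153, 154, 155, 162, 163, 164]
117 [17, 17, 17, 17, 20, 22, 22, 20, 22, 26, 28, 32, 34, 35, 36, 17, 17, 18] [145, 146, 147, 148, 149, 149, 150, 152, 153, 153, 153, 153, 153, 154, 155, 162, 163, 164]
120 [18, 17, 17, 19, 21, 22, 21, 21, 22, 25, 29, 34, 35, 35, 34, 19, 340, 18] [145, 146, 147, 148, 149, 150, 151, 152, 153, 153, 153, 152, 153, 154, 156, 162, 57, 164]
123 [18, 18, 17, 20, 22, 21, 21, 20, 24, 27, 31, 35, 34, 34, 16, 17, 18, 17] [145, 146, 148, 148, 149, 150, 151, 153, 153, 153, 153, 153, 154, 155, 162, 163, 164, 165]
```

```bash
echo "O=O+.001*np.array([np.cos(YAW),np.sin(YAW)])" >> h.py; python3 -c "
from h import *
go(gw(-62,0,330));go(gw(-62,0,251))"
```

```text
shift [ 4.19 -4.01  1.01] turn [0.   0.01 0.04] tcp in gauge [  58.6 -125.2  360.3] F [ 0.4 -0.2  0.6] w 0.0007 t 2.75
shift [ 4.19 -4.01  3.64] turn [0.   0.01 0.04] tcp in gauge [  58.6 -125.2  360.3] F [ 0.4 -0.2  0.6] w 0.0007 t 2.75
```

>>> carry_out([
  [-1,[1,-1,0.2],[0,0,0]],
  [-1,[2.1,-2,0.4],[0,0,0]],
  [-1,[3.2,-3,0.6],[0,0,0]],
  [-1,[3.9,-3.7,0.9],[0,0,0]],
  [-1,[4.19,-4.01,1.0],[0,0,0.04]],
])

```text
time: 3.25
ee_pos: [0.4949, -0.1257, 0.3293]
orientation: [-0.001, 0.104, 0.995, -0.0]
ft_force: [0.4, -0.8, 0.2]
width: 0.0006
finger_force: 0.0
```

>>> carry_out([
  [-1,[0,0,0.5],[0,0,0]],
  [-1,[0,0,1.2],[0,0,0]],
  [-1,[0,0,1.8],[0,0,0]],
  [-1,[0,0,1.8],[0,0,0]],
  [-1,[0,0,1.8],[0,0,0]],
])

```text
time: 3.75
ee_pos: [0.4986, -0.1233, 0.2761]
orientation: [0.0, 0.102, 0.995, 0.0]
ft_force: [0.7, -0.3, 0.4]
width: 0.0008
finger_force: 0.0
```

Run:
```python
from h import *
go(gw(-62,0,251))
cap('wrist','w3.png')
```

```text
shift [ 0.03 -0.02  0.84] turn [0.   0.   0.01] tcp in gauge [-61.4  -0.9 276.1] F [ 0.7 -0.3  0.4] w 0.0008 t 3.75
```

View pics/w3.png

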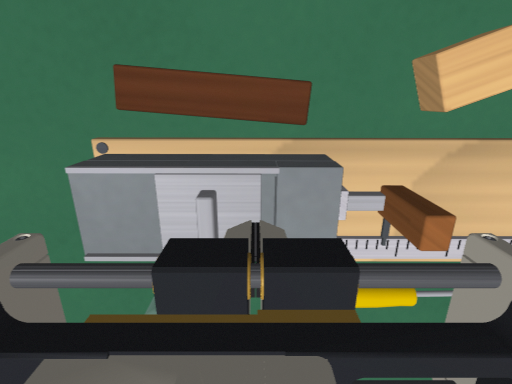

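The closed fingers at (255,245) hang over the cover's front edge, and the rib is at (207,215) to their left. I'll go down and push the cover back.

>>> carry_out([
  [-1,[0,0,0.4],[0,0,0]],
  [-1,[0,0,0.8],[0,0,0]],
  [-1,[0,0,0.82],[0,0,0]],
  [-1,[0,0,0.82],[0,0,0]],
  [-1,[0,-0.2,0.82],[0,0,0]],
])

```text
time: 4.3
ee_pos: [0.497, -0.129, 0.2511]
orientation: [0.0, 0.102, 0.995, 0.0]
ft_force: [0.1, -0.6, 0.5]
width: 0.0005
finger_force: 0.0
```

>>> carry_out([
  [-1,[0,-0.4,0],[0,0,0]],
  [-1,[0,-0.8,0],[0,0,0]],
  [-1,[0,-1.2,0],[0,0,0]],
  [-1,[0,-1.6,0],[0,0,0]],
  [-1,[0,-1.9,0],[0,0,0]],
])

```text
time: 4.8
ee_pos: [0.4849, -0.1871, 0.2513]
orientation: [0.0, 0.103, 0.995, -0.0]
ft_force: [2.0, 1.9, -0.2]
width: 0.0004
finger_force: 0.9
```

Run:
```python
from h import *
go(gw(-131,0,251))
```

```text
shift [ 0.01 -0.15  0.01] turn [-0.    0.01 -0.02] tcp in gauge [-126.6   -0.4  251.3] F [ 2.   1.9 -0.2] w 0.0004 t 4.8
```

Sliding with about 2 N. I'll continue in small steps to the stop.

>>> carry_out([
  [-1,[0,-0.1,0],[0,0,0]],
  [-1,[0,-0.2,0],[0,0,0]],
  [-1,[0,-0.25,0],[0,0,0]],
  [-1,[0,-0.3,0],[0,0,0]],
  [-1,[0,-0.3,0],[0,0,0]],
])

```text
time: 5.3
ee_pos: [0.4839, -0.1919, 0.2512]
orientation: [-0.0, 0.101, 0.995, 0.001]
ft_force: [1.4, 6.7, 2.3]
width: 0.0003
finger_force: 3.5
```

>>> carry_out([
  [-1,[0,-0.1,0],[0,0,0]],
  [-1,[0,-0.15,0],[0,0,0]],
  [-1,[0,-0.2,0],[0,0,0]],
  [-1,[0,-0.2,0],[0,0,0]],
  [-1,[0,-0.2,0],[0,0,0]],
])

```text
time: 5.8
ee_pos: [0.4838, -0.1933, 0.2512]
orientation: [-0.0, 0.099, 0.995, 0.004]
ft_force: [3.4, 18.4, 6.8]
width: 0.0003
finger_force: 9.5
```

Run:
```python
from h import *
go(gw(-142,0,251))
```

```text
shift [ 0.02 -0.3   0.01] turn [ 0.09 -0.01  0.08] tcp in gauge [-133.    -0.6  251.2] F [ 3.4 18.4  6.8] w 0.0003 t 5.8
```

At the stop, with 18 N on the wrist at tool x = -133. That fits the rib face at -150 with 17 mm of finger. Next I'll move back over the button.

>>> carry_out([
  [-1,[0,0.4,0],[0,0,0]],
  [-1,[0,0.9,0],[0,0,0]],
  [-1,[0,1.5,0],[0,0,0]],
  [-1,[0,1.87,0],[0,0,0]],
  [-1,[0,1.87,0],[0,0,0]],
])

```text
time: 6.3
ee_pos: [0.4937, -0.1436, 0.251]
orientation: [-0.0, 0.101, 0.995, 0.0]
ft_force: [-0.0, 0.1, -0.7]
width: 0.0004
finger_force: 0.0
```

Run:
```python
from h import *
go(gw(-84,0,228))
d=cap('top')
for n,q in [('button',(-84,0,60.5)),('floor',(-60,15,42)),('floor2',(-108,15,42)),('rib',(-156,0,87))]:
    u,v=pix(d,gw(*q)); print(n,round(u),round(v),wg(pt(d,u,v)).round(1))
cv2.imwrite('pics/b.png',cv2.resize(d['pixels'][150:245,200:345],None,fx=5,fy=5,interpolation=cv2.INTER_CUBIC))
```

```text
shift [ 0.01 -0.06  0.77] turn [ 0.   -0.01  0.03] tcp in gauge [-8.23e+01 -2.00e-01  2.51e+02] F [-0.   0.1 -0.7] w 0.0004 t 6.3
button 295 200 [-43.5  71.5 551.9]
floor 287 204 [-52.7  29.9 153.6]
floor2 300 206 [-54.1  89.1 595.6]
rib 316 204 [-88.2  75.4 595.5]
```

View pics/b.png

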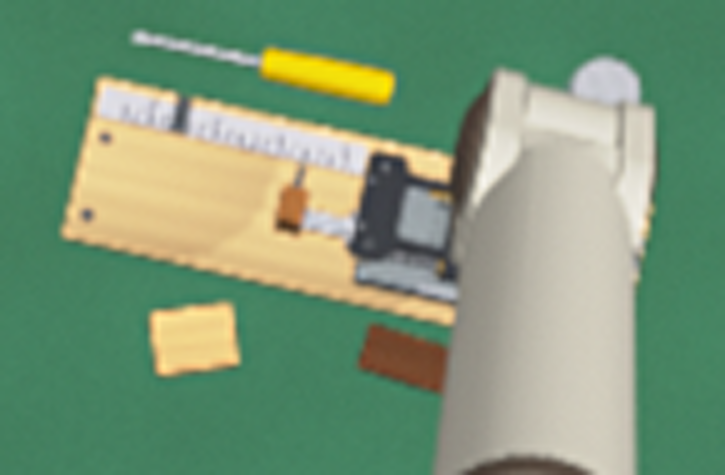

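The arm hides the button in the top view. Its position is known from the gauge frame, so I'll press down gradually and watch the height and force.

>>> carry_out([
  [-1,[0,-0.06,0.2],[0,0,0]],
  [-1,[0,-0.06,0.35],[0,0,0]],
  [-1,[0,-0.06,0.5],[0,0,0]],
  [-1,[0,-0.06,0.65],[0,0,0]],
  [-1,[0,-0.06,0.72],[0,0,0]],
])

```text
time: 6.85
ee_pos: [0.493, -0.1478, 0.2295]
orientation: [-0.0, 0.103, 0.995, -0.0]
ft_force: [-6.8, -0.0, 25.3]
width: 0.0006
finger_force: 12.6
```

>>> carry_out([
  [-1,[0,0,0.05],[0,0,0]],
  [-1,[0,0,0.08],[0,0,0]],
  [-1,[0,0,0.1],[0,0,0]],
  [-1,[0,0,0.1],[0,0,0]],
  [-1,[0,0,0.1],[0,0,0]],
])

```text
time: 7.35
ee_pos: [0.493, -0.1478, 0.2294]
orientation: [0.0, 0.103, 0.995, -0.0]
ft_force: [-11.3, -0.4, 33.3]
width: 0.0008
finger_force: 16.6
```

The button is fully down: the tips stopped at z = 51.4 mm with 33 N. Next I'll raise the tool and move over to the head, opening the gripper to about 55 mm.

>>> carry_out([
  [-1,[0,0,-0.6],[0,0,0]],
  [-1,[0,0,-1.6],[0,0,0]],
  [-1,[0,0.3,-2.6],[0,0,0]],
  [0.2,[0,1.6,-2.6],[0,0,0]],
  [0.2,[0,2.6,-2.6],[0,0,0]],
])

```text
time: 7.85
ee_pos: [0.5097, -0.0694, 0.3057]
orientation: [0.001, 0.103, 0.995, 0.0]
ft_force: [-0.4, 0.3, 0.4]
width: 0.0121
finger_force: 0.0
```

>>> carry_out([
  [0.2,[0,1,0],[0,0,0]],
  [0.2,[0,1.6,0],[0,0,0]],
  [0.2,[0,2.0,0],[0,0,0]],
  [0.2,[0,2.0,0],[0,0,0]],
  [0.2,[0,2.0,0],[0,0,0]],
])

```text
time: 8.35
ee_pos: [0.521, -0.0126, 0.3042]
orientation: [-0.0, 0.103, 0.995, -0.0]
ft_force: [-0.1, -0.5, -0.1]
width: 0.0515
finger_force: 0.0
```

Run:
```python
from h import *
go(gw(55,0,245))
d=cap('wrist','w4.png')
```

```text
shift [0.01 0.12 1.97] turn [-0.01 -0.01 -0.01] tcp in gauge [ 5.150e+01 -3.000e-01  3.042e+02] F [-0.1 -0.5 -0.1] w 0.0515 t 8.35
```

View pics/w4.png

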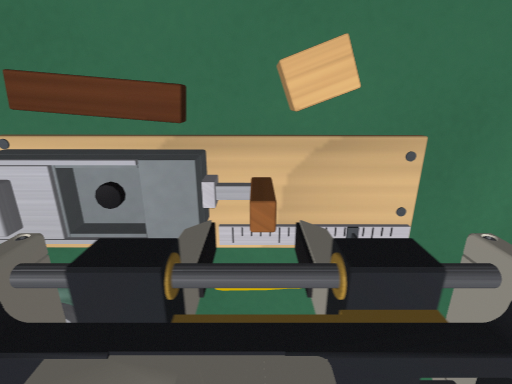

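The cover is back, and the button at (110,195) is down inside the compartment. The head at (262,205) sits between the open fingers at (200,260) and (315,260). I'll go down and grip it.

>>> carry_out([
  [0.2,[0,0.12,0.5],[0,0,0]],
  [0.2,[0,0.12,1.1],[0,0,0]],
  [0.2,[0,0.12,1.7],[0,0,0]],
  [0.2,[0,0.12,1.97],[0,0,0]],
  [0.2,[0,0.12,1.97],[0,0,0]],
])

```text
time: 8.9
ee_pos: [0.5212, -0.0094, 0.2443]
orientation: [-0.001, 0.103, 0.995, -0.0]
ft_force: [-0.1, -0.4, 0.4]
width: 0.0549
finger_force: 0.0
```

>>> carry_out([
  [-1,[0,0,0],[0,0,0]],
  [-1,[0,0,0],[0,0,0]],
  [-1,[0,0,0],[0,0,0]],
  [-1,[0,0,0],[0,0,0]],
  [-1,[0,0,0],[0,0,0]],
], force=25)

```text
time: 9.4
ee_pos: [0.5223, -0.0074, 0.2459]
orientation: [0.001, 0.102, 0.995, 0.001]
ft_force: [1.4, 8.7, -1.5]
width: 0.0199
finger_force: 20.0
```

Run:
```python
from h import *
go(gw(55+98.2,0,245))
```

```text
shift [0.01 3.21 0.03] turn [0.02 0.01 0.  ] tcp in gauge [ 56.9  -0.5 245.9] F [ 1.4  8.7 -1.5] w 0.0199 t 9.4
```

>>> carry_out([
  [-1,[0,0.4,0],[0,0,0]],
  [-1,[0,0.8,0],[0,0,0]],
  [-1,[0,1.2,0],[0,0,0]],
  [-1,[0,1.6,0],[0,0,0]],
  [-1,[0,2.0,0],[0,0,0]],
])

```text
time: 9.9
ee_pos: [0.5342, 0.0492, 0.2458]
orientation: [-0.0, 0.103, 0.995, -0.001]
ft_force: [-1.5, -6.1, 4.9]
width: 0.02
finger_force: 25.0
```

>>> carry_out([
  [-1,[0,0.4,0],[0,0,0]],
  [-1,[0,0.8,0],[0,0,0]],
  [-1,[0,1.0,0],[0,0,0]],
  [-1,[0,1.1,0],[0,0,0]],
  [-1,[0,1.1,0],[0,0,0]],
])

```text
time: 10.4
ee_pos: [0.5411, 0.0822, 0.2458]
orientation: [0.0, 0.103, 0.995, -0.001]
ft_force: [-1.0, -4.6, 5.0]
width: 0.0201
finger_force: 25.0
```

Run:
```python
from h import *
go(gw(55+98.2,0,245))
d=cap('wrist'); e=cap('top'); f=cap('scene')
for n,c in dict(w=d,t=e,s=f).items():
    print(n,[np.round(pix(c,gw(*q))) for q in [(153,-51,35),(153,-45,29.5)]], 'cam',wg(-c['extrinsics'][:3,:3].T@c['extrinsics'][:3,3]).round())
k=lambda c,n,h,w:cv2.resize(c['pixels'][int(n[1])-h:int(n[1])+h,int(n[0])-w:int(n[0])+w],(390,290),interpolation=cv2.INTER_CUBIC)
n=lambda c:pix(c,gw(153,-51,35))
cv2.imwrite('pics/f.png',np.vstack([np.hstack([k(e,n(e),25,33),k(f,n(f),25,33)]),cv2.resize(d['pixels'],(780,300))]))
```

```text
shift [0.02 0.16 0.03] turn [-0.02  0.01 -0.01] tcp in gauge [148.4  -0.6 245.8] F [-1.  -4.6  5. ] w 0.0201 t 10.4
w [array([264., 273.]), array([264., 263.])] cam [146.  83. 226.]
t [array([235., 174.]), array([235., 176.])] cam [  38.  216. 1543.]
s [array([274., 212.]), array([274., 212.])] cam [  225. -1028.  1319.]
```

View pics/f.png

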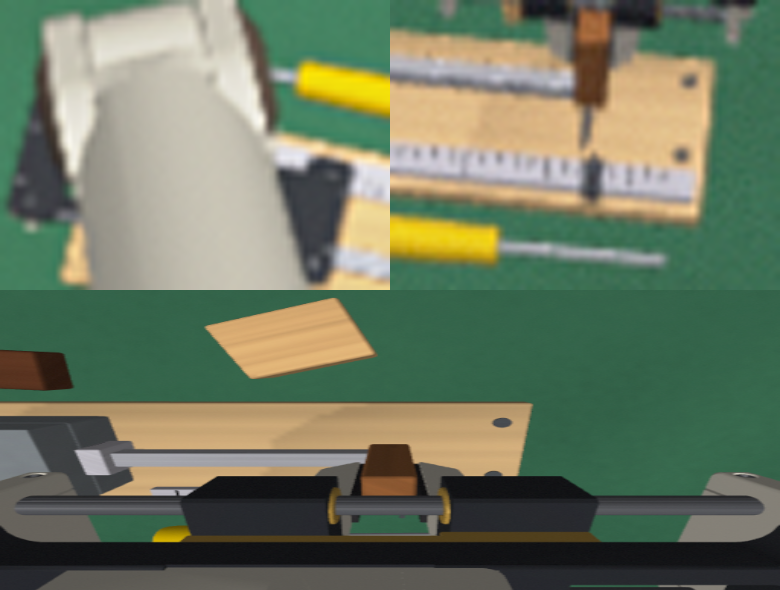

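In the scene view the pointer tip at (584,145) is still a few mm short of the fin at (594,172). I'll move 5 mm further, then compare the two precisely.

>>> carry_out([
  [-1,[0,0.08,0],[0,0,0]],
  [-1,[0,0.17,0],[0,0,0]],
  [-1,[0,0.17,0],[0,0,0]],
  [-1,[0,0.17,0],[0,0,0]],
  [-1,[0,0.17,0],[0,0,0]],
])

```text
time: 11.05
ee_pos: [0.542, 0.0867, 0.2458]
orientation: [0.0, 0.103, 0.995, -0.001]
ft_force: [-1.4, -4.6, 5.6]
width: 0.0198
finger_force: 25.0
```

Run:
```python
from h import *
go(gw(55+98.2,0,245))
cs=[cap('scene') for _ in range(8)]
f=dict(cs[0]); f['pixels']=np.mean([c['pixels'] for c in cs],0)
# rectify vertical plane slices: sample along gauge x for given (y,z)
def prof(y,z,xs):
    uv=np.array([pix(f,gw(x,y,z)) for x in xs],np.float32)
    return cv2.remap(f['pixels'].mean(2).astype(np.float32),uv[None,:,0],uv[None,:,1],cv2.INTER_CUBIC)[0]
xs=np.arange(140,170,1.)
for n,y,z in [('ptr',-36,29.5),('ptr',-40,29.5),('ptr',-43,29.5),('fin',-49,35),('fin',-51,33),('fin',-53,33),('fin',-56,31),('fin',-58,28),('clip',-62,22)]:
    p=prof(y,z,xs); m=np.median(p); w=np.clip(m-25-p,0,None); print(n,y,p.astype(int).tolist(),'c',round((w*xs).sum()/max(w.sum(),1),1))
n=pix(f,gw(153,-51,35)); u,v=int(n[0]),int(n[1])
cv2.imwrite('pics/g.png',cv2.resize(f['pixels'][v-22:v+22,u-28:u+28].astype(np.uint8),(764,600),interpolation=cv2.INTER_CUBIC))
```

```text
shift [0.02 0.   0.03] turn [-0.02  0.   -0.01] tcp in gauge [153.1  -0.7 245.8] F [-1.4 -4.6  5.6] w 0.0198 t 11.05
ptr -36 [178, 178, 179, 180, 181, 182, 184, 184, 178, 167, 154, 140, 122, 105, 94, 92, 104, 122, 145, 165, 176, 179, 180, 183, 183, 182, 182, 182, 182, 182] c 154.4
ptr -40 [178, 178, 179, 179, 180, 180, 182, 183, 180, 170, 158, 146, 133, 122, 112, 110, 117, 133, 151, 167, 177, 180, 179, 181, 182, 182, 182, 182, 182, 181] c 154.5
ptr -43 [178, 179, 179, 179, 179, 178, 179, 181, 181, 175, 168, 159, 149, 140, 133, 131, 135, 145, 158, 171, 180, 182, 182, 181, 182, 182, 181, 181, 181, 181] c 154.7
fin -49 [179, 180, 180, 180, 179, 179, 179, 182, 183, 180, 172, 164, 153, 144, 138, 136, 139, 147, 158, 169, 179, 184, 184, 183, 183, 183, 182, 181, 181, 181] c 154.9
fin -51 [182, 182, 182, 182, 182, 182, 183, 185, 187, 187, 181, 174, 166, 158, 149, 142, 139, 143, 154, 166, 179, 187, 188, 187, 187, 187, 186, 185, 185, 185] c 155.8
fin -53 [183, 183, 183, 183, 183, 183, 184, 186, 188, 189, 186, 182, 178, 170, 158, 144, 133, 130, 140, 155, 170, 178, 182, 183, 185, 187, 187, 187, 187, 187] c 156.7
fin -56 [181, 183, 186, 189, 191, 192, 192, 188, 183, 176, 167, 160, 155, 147, 133, 116, 103, 95, 96, 104, 115, 129, 141, 152, 163, 174, 179, 181, 185, 188] c 157.6
fin -58 [167, 173, 184, 194, 200, 205, 204, 197, 186, 171, 153, 135, 122, 111, 100, 89, 84, 81, 80, 79, 82, 92, 110, 130, 147, 165, 171, 170, 171, 178] c 157.5
clip -62 [175, 179, 188, 198, 201, 201, 198, 191, 180, 171, 159, 141, 124, 110, 97, 82, 72, 68, 69, 74, 82, 97, 122, 149, 171, 191, 198, 191, 180, 178] c 157.2
```

View pics/g.png

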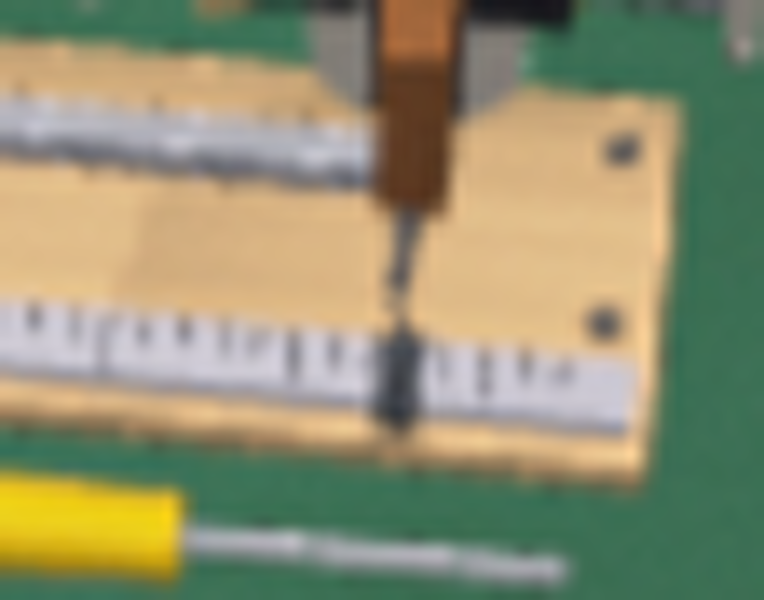

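The enlarged view shows the pointer tip at (400,300) just left of the fin line (400,330–430) once the slant is allowed for. The scene profiles put it at 154.5 against 156.7–157.2 mm, so 2.2–2.7 mm remain. The earlier wrist measurement gives 2.2–2.6 mm. I'll move 2.4 mm.

>>> carry_out([
  [-1,[0,0.04,0],[0,0,0]],
  [-1,[0,0.08,0],[0,0,0]],
  [-1,[0,0.08,0],[0,0,0]],
  [-1,[0,0.08,0],[0,0,0]],
  [-1,[0,0.08,0],[0,0,0]],
])

```text
time: 11.95
ee_pos: [0.5425, 0.0888, 0.2458]
orientation: [0.0, 0.103, 0.995, -0.001]
ft_force: [-0.5, -5.5, 4.8]
width: 0.0199
finger_force: 25.0
```

Run:
```python
from h import *
go(gw(55+98.2,0,245))
cs=[cap('scene') for _ in range(6)]
f=dict(cs[0]); g=np.mean([c['pixels'] for c in cs],0).mean(2).astype(np.float32)
xs=np.arange(140,172,.5)
for n,y,z in [('ptr',-36,29.5),('ptr',-40,29.5),('ptr',-43,29.5),('fin',-53,33),('fin',-56,31),('fin',-58,28),('clip',-62,22)]:
    uv=np.array([pix(f,gw(x,y,z)) for x in xs],np.float32); p=cv2.remap(g,uv[None,:,0],uv[None,:,1],cv2.INTER_CUBIC)[0]
    m=np.median(p); w=np.clip(m-25-p,0,None); print(n,y,round((w*xs).sum()/max(w.sum(),1),1))
```

```text
shift [ 0.02 -0.06  0.03] turn [-0.02  0.   -0.02] tcp in gauge [155.2  -0.7 245.8] F [-0.5 -5.5  4.8] w 0.0199 t 11.95
ptr -36 157.1
ptr -40 156.6
ptr -43 156.2
fin -53 157.0
fin -56 157.7
fin -58 157.4
clip -62 157.2
```

```bash
python3 -c "
from rig import env
print(env.job_done())"
```

```text
the job is handed in; nothing more can be done
None
```

I slid the cover back to its stop, pushed the lock button fully down, and drew the arm out about 98 mm. I handed the job in at about 12 s with the gripper still holding the head and the pointer within about 0.5–1 mm of the rider's fin by camera; no verdict was shown.

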